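# Rank the dye jars against the fence with the straightedge

### The job

Pick up the straightedge by its wooden grip and with its blade sweep the four loose dye jars together, as one group, into the wooden fence until all four stand in one row tight against its back rail; finish with a gentle but definite press of a few newtons, because the jars are thin glass, and touch them with nothing but the straightedge. Then draw the straightedge back a few centimetres clear of the jars, leave it standing on the table and let go, with nothing else on the table disturbed.

Things in the scene. Friction and masses are not known exactly. Their poses are not given: they have to be found in the camera images.
- fence: low wooden jar fence fixed to the table, open towards the robot. Origin: on the table, middle of the fence; +x points away from the robot towards the back rail, y along the rail, z up. At each end a cheek, 8 mm thick, 20 mm high, reaches to x = -20 mm; clear width between cheeks 196 mm (y -98 to +98 mm). The rigid back rail is 214 mm long, 14 mm thick, 28 mm high.
- rail_slot (a point): on the fence's origin and axes: the rail is adjustable. It is clamped tight with its near face anywhere from x = 0 to +12 mm, a setting that is not measured, so the rail is found by feel. A jar touching it has its centre 19 mm nearer the robot than the face and stands proud of the cheeks.
- fence_mouth (a point): on the table at the fence's mouth, 20 mm from its origin towards -x, axes as the fence's. The jars are thin glass: the press on the fence should stay above 4 N for a third of a second and never pass 14 N. Sliding the jars takes 1 to 5 N of push by itself, differing from run to run, which the fence does not feel.
- straightedge: blue-anodised aluminium straightedge standing on its own foot, about 350 g. Origin: centre of the foot's underside. Foot 44 mm (x) by 220 mm (y) by 6 mm. In the middle a dark wooden grip block, 20 mm thick in x (x = -14 to +6 mm), 60 mm long in y, top 92 mm above the table. Starts at the left or right of the jars.
- blade_face (a point): middle of the straightedge's pushing face, the plane x = +22 mm in its frame, 17 mm above the underside; +x points out of the face. The blade stands upright along the foot's +x edge, 220 mm long in y, 6 mm thick, 34 mm high.
- grip (a point): the point at which to grip the straightedge: middle of the wooden grip block, 76 mm above the foot's underside, at x = -4 mm in the straightedge's frame; axes as the straightedge's.
- jar1: squat dye jar, 38 mm diameter, 50 mm tall, black cap 30 mm diameter, thin glass, about 80 g; origin: centre of its underside. Starts standing in front of the fence, within its width, at least 50 mm short of its place. Colour: dark red.
- jar2: squat dye jar, 38 mm diameter, 50 mm tall, black cap 30 mm diameter, thin glass, about 80 g; origin: centre of its underside. Starts standing in front of the fence, within its width, at least 50 mm short of its place. Colour: purple.
- jar3: squat dye jar, 38 mm diameter, 50 mm tall, black cap 30 mm diameter, thin glass, about 80 g; origin: centre of its underside. Starts standing in front of the fence, within its width, at least 50 mm short of its place. Colour: orange.
- jar4: squat dye jar, 38 mm diameter, 50 mm tall, black cap 30 mm diameter, thin glass, about 80 g; origin: centre of its underside. Starts standing in front of the fence, within its width, at least 50 mm short of its place. Colour: blue.
- big_bottle: bystander: rust-red bottle, 52 mm diameter, 105 mm tall, beside the fence at its +y end; origin centre of underside.
- white_tub: bystander: white tub with red cap, 60 mm diameter, 55 mm tall, beside the fence at its -y end; origin centre of underside.
- brush_cup: bystander: grey cup with brushes, 68 mm diameter at the rim, 85 mm tall (brushes to 175 mm); on the side of the table opposite to the straightedge; origin centre of underside.
- thinner_jar: bystander: amber jar with white cap, 48 mm diameter, 70 mm tall, behind the rail; origin centre of underside.
- shoe: bystander: maroon heeled shoe, 240 mm long, 120 mm high, far right of the table; origin under its middle.
- paint_brush: bystander: flat paint brush with red handle, 190 mm long, 10 mm thick, lying far left; origin under its middle.

How it is judged (in metres and radians):
On the way, in this order (a step that is already met when the one before it is completed fails the run):
1. all four jars gathered on the face of the held straightedge at once (each within 5 mm of the blade) (x of jar1 in the frame of straightedge between 0.036 and 0.046 m and y of jar1 in the frame of straightedge between -0.11 and 0.11 m and x of jar2 in the frame of straightedge between 0.036 and 0.046 m and y of jar2 in the frame of straightedge between -0.11 and 0.11 m and x of jar3 in the frame of straightedge between 0.036 and 0.046 m and y of jar3 in the frame of straightedge between -0.11 and 0.11 m and x of jar4 in the frame of straightedge between 0.036 and 0.046 m and y of jar4 in the frame of straightedge between -0.11 and 0.11 m and contact force between the fingers and straightedge above 1 N), for 0.1 s.
2. all four jars in the fence and still on the blade (each within 3.5 mm), the blade parallel to the rail (within 0.035 rad) and the row pressed home with more than 4 N by the held straightedge for 0.3 s (x of jar1 in the frame of fence between -0.0225 and -0.004 m and y of jar1 in the frame of fence between -0.082 and 0.082 m and x of jar2 in the frame of fence between -0.0225 and -0.004 m and y of jar2 in the frame of fence between -0.082 and 0.082 m and x of jar3 in the frame of fence between -0.0225 and -0.004 m and y of jar3 in the frame of fence between -0.082 and 0.082 m and x of jar4 in the frame of fence between -0.0225 and -0.004 m and y of jar4 in the frame of fence between -0.082 and 0.082 m and x of each of jar1, jar2, jar3, jar4 in the frame of straightedge below 0.0445 m and angle between the x axis of straightedge and the x axis of fence, either way round below 0.035 rad and contact force between the fingers and straightedge above 1 N and contact force between fence and anything else above 4 N), for 0.3 s.
At the end, for the whole second after the job is handed in: All four jars stand upright and still in the fence, centres between the cheeks and no more than 22.5 mm short of the fence's origin line; the straightedge stands upright and still on the table, released, at least 15 mm clear of the jars (x of jar1 in the frame of fence between -0.0225 and -0.004 m and y of jar1 in the frame of fence between -0.082 and 0.082 m and x of jar2 in the frame of fence between -0.0225 and -0.004 m and y of jar2 in the frame of fence between -0.082 and 0.082 m and x of jar3 in the frame of fence between -0.0225 and -0.004 m and y of jar3 in the frame of fence between -0.082 and 0.082 m and x of jar4 in the frame of fence between -0.0225 and -0.004 m and y of jar4 in the frame of fence between -0.082 and 0.082 m and angle between each of jar1, jar2, jar3, jar4, straightedge's own z axis and vertical below 0.1 rad and linear speed of each of jar1, jar2, jar3, jar4, straightedge below 0.02 m/s and (x of straightedge in the frame of fence below -0.078 m or y of straightedge in the frame of fence above 0.22 m or y of straightedge in the frame of fence below -0.22 m) and height (world z) of straightedge below 0.006 m); the robot touches nothing.
It fails at once if the fence is pressed with more than 14 N (contact force between fence and anything else above 14 N).
It fails at once if the straightedge presses one jar with more than 14 N (contact force between straightedge and jar1 above 14 N or contact force between straightedge and jar2 above 14 N or contact force between straightedge and jar3 above 14 N or contact force between straightedge and jar4 above 14 N).
It fails at once if the robot itself touches a jar (contact force between any of the fingers, the arm and jar1 above 0.3 N or contact force between any of the fingers, the arm and jar2 above 0.3 N or contact force between any of the fingers, the arm and jar3 above 0.3 N or contact force between any of the fingers, the arm and jar4 above 0.3 N).
It fails at once if a jar tips over (angle between any of jar1, jar2, jar3, jar4's own z axis and vertical above 0.5 rad).
It fails at once if a bystander is moved by more than 15 mm (distance of any of big_bottle, white_tub, brush_cup, thinner_jar, shoe, paint_brush from where it was at the start of the episode above 0.015 m).
It also fails if it takes over 64 s, if anything falls off the work surface, if the arm or the gripper's body presses on something with over 40 N, if the wrist force passes 120 N, or if a joint passes its speed limit or range.

### The arm

A 6-joint arm with a two-finger parallel gripper is mounted at the origin on the work surface. World frame = base frame: x ahead of the robot, y to its left, z up, the work surface at z = 0. Lengths are in mm, angles in degrees, forces in N, time in s.
With the tool pointing down it reaches from about 350 to 850 mm from the base axis. Payload 8.1 kg.
Tool frame: the origin (TCP) lies between the finger pads; the fingertips stand 22 mm ahead of it and the grasp point (between the pads) lies 3 mm ahead of it; z points along the fingers, y is the line along which they close (so a half turn about z gives the same grasp; the last joint's range is limited). The gripper opens to 85 mm and grips with 20 to 120 N. Pads are 22 mm wide; open, the fingers measure 114 mm over their backs; the gripper's body (76 mm by 85 mm) begins 54 mm behind the grasp point. The pads swing forward as they close: fully open they stand 13 mm farther back than shut.
Start: joints at [-71.012, 7.471, 85.268, -0, 87.261, -4.893], TCP at [242.922, -548.63, 253.292] pointing down, gripper open.
Joint ranges: [-169.43, 169.43], [-51.17, 129.36], [1.28, 143.12], [-76.62, 256.62], [0, 156.53], [-152.29, 152.29]. Speed limits (degrees/s): [136.94, 136.94, 159.86, 180, 180, 180].

### API

Orientations are given as [roll, pitch, yaw] about the fixed x, y, z axes, in that order (R = Rz(yaw) Ry(pitch) Rx(roll)).
In Python, from bench import r, vision gives the robot as it stands.
- The arm moves only by the tool step_arm, never from a script. Its argument "targets" is a list that holds one entry, the list of rows, each a list of 6 numbers: the shift along the world's x, y, z in mm, then the turn, a rotation vector about the world's x, y, z in rad. In form: [[[x, y, z, rx, ry, rz], ...]]. A call has 1 to 12 rows; each row is the pose to reach, as a shift and turn from the pose commanded when the call began; what a row does not reach only later rows make up. A row lasts 1/12 s, in which the tool goes at most 41.7 mm and 7.16 degrees, less where a joint would pass 70% of its speed; a pose out of reach is approached as far as the arm can. A call with a gripper value outside its range is refused whole. "fingers" is the gripper's target within -1 to 1 (shut at 1, half-way at 0, fully open at -1), set as the call begins (left out, the last holds). The fingers move at their own pace and stop on an object; "newtons" is the grip in N (left out, the last holds). Time passes only in rows, so rows that repeat a pose let the fingers close. It gives the time, the measured TCP pose, the force, the opening and the grip force at its end, in the units of the state.
- r.sense(): the state, without advancing time (a new reading comes with each control period).
- vision.snapshot(name): name is "side" or "top"; returns a dict with "img" (384x512x3 uint8, blue, green, red), "mtx" (3x3 intrinsics, pixels), "eye" and "attitude" of the camera in the world. Camera axes: x right, y up, looking along -z (the intrinsics and any distortion apply to the point x, -y, -z); pixel columns grow to the right and rows downward; lengths in mm; the calibration is good to about 2 mm. A picture is of the moment at which its call begins. There is no depth.
- r.hand_in(): hands the job in; it is judged then, once.
The state is a dict: "time": time; "joint_pos": joint angles; "qd": joint speeds; "joint_efforts": joint torques, N m; "tool_pos": TCP position; "tcp_rot": TCP orientation; "ft_force": force on the tool from outside, world axes, zero at the start; "wrist_torque": the same for the moment, N m; "finger_gap": finger opening in mm; "grip_force": force on a finger pad.
Only numpy, scipy, OpenCV 4.12 (cv2) and the standard library are available. Lean on these libraries where they do the work, as an engineer would, in place of code of your own. Each camera call takes 0.05 s, during which the arm holds its last target. There are 200 camera calls.

## Working session

There is one attempt and no reset: what is moved stays moved. The work goes in short steps, Python scripts to look and compute and a tool call to move; the robot and the scene stay as the last step left them, time stands still between calls to the robot, and variables do not carry over. Pictures are saved under pics/ and viewed, at most 10 in all, crops included, and the job is handed in when it is done.

Besides the shell and the picture viewer there is one more tool, called after "Request:" as a command line: name --argument value ..., lists and objects as JSON in quotes. step_arm: Moves the arm, as the interface text tells. Its arguments: {"type":"object","properties":{"targets":{"type":"array"},"fingers":{"type":"number"},"newtons":{"type":"number"}},"required":["targets"]}

```bash
mkdir -p pics; ls; python3 - <<'E'
from bench import r, vision
import cv2
print(r.sense())
for n in("top","side"):
    s=vision.snapshot(n); cv2.imwrite(f"pics/{n}0.png",s["img"]); print(n,s["mtx"],s["eye"],s["attitude"],[k for k in s])
E
```

```text
pics
{'time': 0.0, 'joint_pos': array([-7.10115358e+01,  7.51634279e+00,  8.53311165e+01, -3.30056423e-04,
        8.72594083e+01, -4.89190035e+00]), 'qd': array([-0.06467505,  0.17977292, -0.08786524,  0.02704327, -0.04516979,
       -0.02893348]), 'joint_efforts': array([-1.73495268e-03, -5.69382119e+01, -5.00567079e+01, -5.87019331e-04,
        1.45712882e-02, -3.09534346e-05]), 'tool_pos': array([ 242.75980897, -548.13758319,  252.21389436]), 'tcp_rot': array([-1.79893494e+02, -8.78479758e-03,  2.38803724e+01]), 'ft_force': array([-1.04079091, -0.14876764, -0.31681062]), 'wrist_torque': array([ 0.00411339,  0.02242524, -0.00154954]), 'grip_force': 0.0, 'finger_gap': 85.02323305262415}
top [[469.41796891   0.         253.67779165]
 [  0.         469.41796891 197.64310395]
 [  0.           0.           1.        ]] [ 224.51143386    3.28822571 1805.11873623] [ 11.6914064    0.32272895 -95.17459984] ['img', 'mtx', 'eye', 'attitude']
side [[422.37190849   0.         251.35961207]
 [  0.         422.37190849 191.1942415 ]
 [  0.           0.           1.        ]] [ 438.5791455  1162.56802166 1094.16290341] [  48.83438675   -0.39846408 -171.82501057] ['img', 'mtx', 'eye', 'attitude']
```

```bash
python3 - <<'E'
import cv2
for n in("top","side"):
    cv2.imwrite(f"pics/{n}0b.png",cv2.resize(cv2.imread(f"pics/{n}0.png"),(800,600),interpolation=cv2.INTER_CUBIC))
E
```

```text
(no output)
```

View pics/top0b.png

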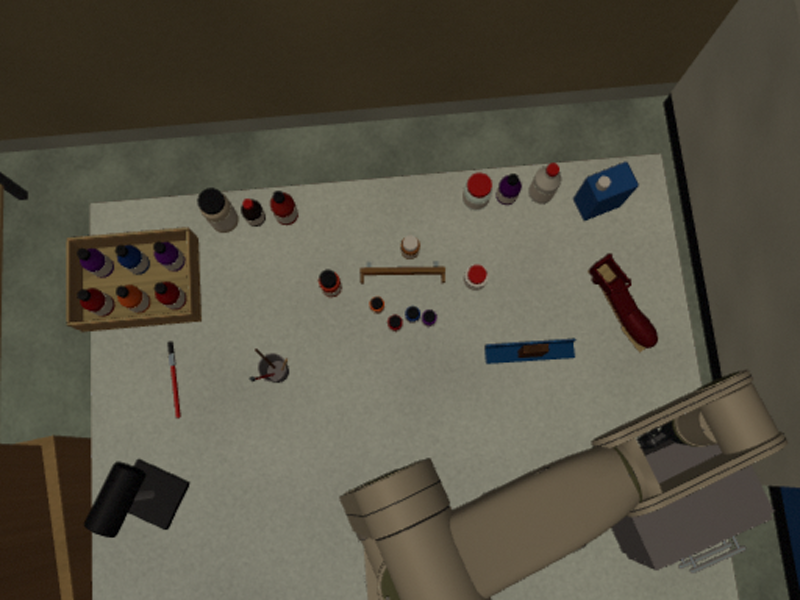

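View pics/side0b.png

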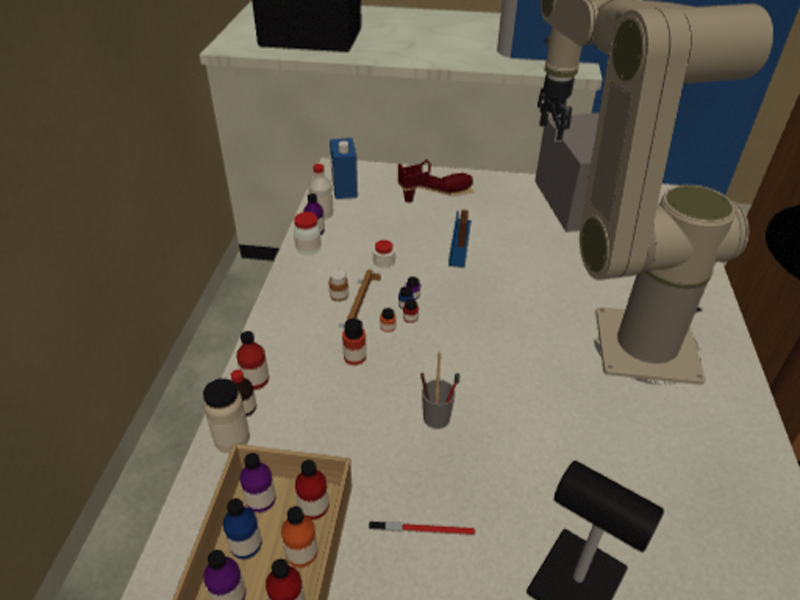

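The top picture shows the fence at (403,271), the jars at about (377,304), (395,322), (413,314) and (429,318), and the straightedge at (530,351), on the right. The side picture shows the straightedge at (460,238) and the jars at (388,320), (411,310), (406,298) and (413,287). I'll crop in and write the helper.

```bash
cat > h.py <<'E'
import numpy as np, cv2
from scipy.spatial.transform import Rotation as R
def px(s,uv,z):
    """original pixel(s) -> world point(s) at height z"""
    uv=np.atleast_2d(uv).astype(float); K=np.asarray(s["mtx"])
    d=np.c_[(uv[:,0]-K[0,2])/K[0,0],-(uv[:,1]-K[1,2])/K[1,1],-np.ones(len(uv))]
    d=R.from_euler("xyz",s["attitude"],degrees=True).apply(d); e=np.asarray(s["eye"])
    return e+d*((np.asarray(z)-e[2])/d[:,2])[:,None]
def proj(s,P):
    c=R.from_euler("xyz",s["attitude"],degrees=True).inv().apply(np.atleast_2d(P)-s["eye"]); K=np.asarray(s["mtx"])
    return np.c_[K[0,2]+K[0,0]*c[:,0]/-c[:,2],K[1,2]+K[1,1]*c[:,1]/c[:,2]]
def crop(s,x0,y0,w,h,k,f):
    im=cv2.resize(s["img"][y0:y0+h,x0:x0+w],None,fx=k,fy=k,interpolation=cv2.INTER_CUBIC)
    cv2.imwrite(f,cv2.convertScaleAbs(im,alpha=1.6))
E
python3 - <<'E'
from bench import r,vision
from h import *
import pickle
s=vision.snapshot("top"); t=vision.snapshot("side")
pickle.dump((s,t),open("s0.pkl","wb"))
a=s["img"][140:240,220:380]; b=t["img"][90:220,200:320]
crop(s,220,145,160,100,5,"pics/c1.png"); crop(t,200,110,120,110,5,"pics/c2.png")
print(proj(s,[[500,0,0],[500,100,0]]),proj(t,[[500,0,0],[500,100,0]]))
E
```

```text
[[250.74200344 222.57470415]
 [225.08342062 224.8967702 ]] [[277.04428722 207.36366036]
 [274.35150936 226.25410521]]
```

View pics/c1.png

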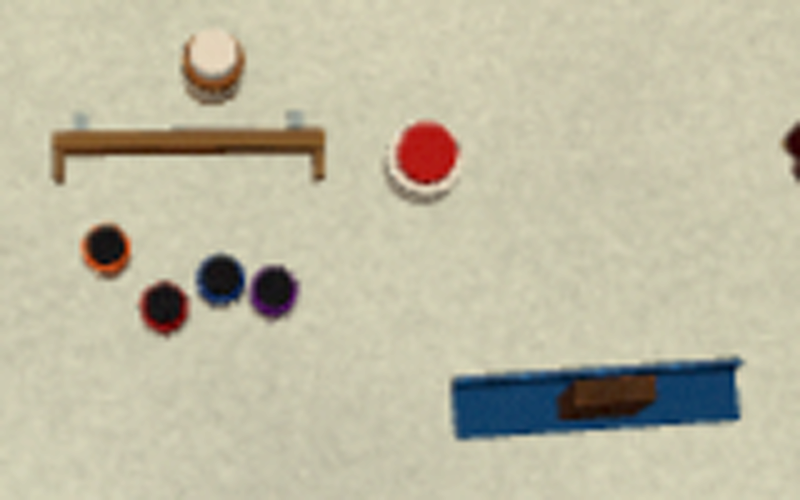

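View pics/c2.png

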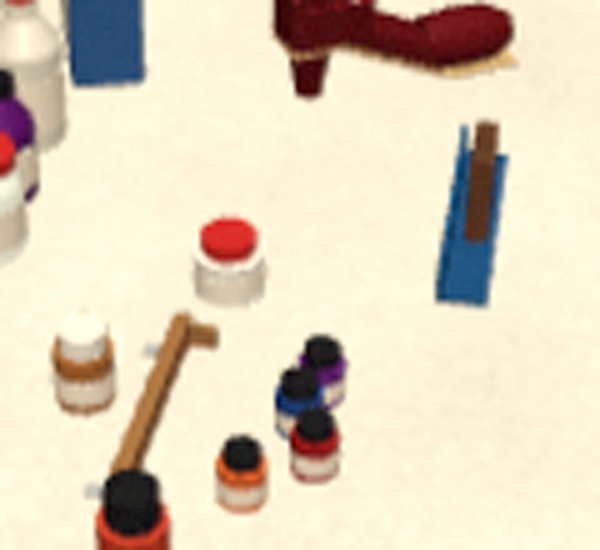

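The top crop shows the caps at orange (106,245), red (164,302), blue (221,273) and purple (274,286). The fence's cheek tips are at (60,183) and (319,180), and the straightedge's blade runs (453,378)–(738,360). The side crop agrees. Next I'll work out poses.

```bash
python3 - <<'E'
from h import *
import pickle
s,t=pickle.load(open("s0.pkl","rb"))
T=lambda u,v:((u+.5)/5-.5+220,(v+.5)/5-.5+145)
S=lambda u,v:((u+.5)/5-.5+200,(v+.5)/5-.5+110)
for n,c,z,d in [("or",(106,245),50,(241,449)),("red",(164,302),50,(316,422)),("blue",(221,273),50,(301,381)),("pur",(274,286),50,(323,349))]:
    print(n,px(s,T(*c),z)[0].round(1),px(t,S(*d),z)[0].round(1))
pts=[("blade L outer",(453,378),34),("blade R outer",(740,360),34),("foot nearL",(457,438),6),("foot nearR",(739,419),6),
("grip top fl",(572,380),92),("grip fr",(655,375),92),("grip nl",(574,411),92),("grip nr",(655,406),92),
("railback L",(52,131),28),("railback R",(325,128),28),("rail near topL",(62,148),28),("rail near top R",(314,146),28),("cheek tipL",(59,181),20),("cheek tipR",(319,178),20)]
for n,c,z in pts: print(n,px(s,T(*c),z)[0].round(1))
for n,c,z in [("grip far top",(486,123),92),("rail end top R",(180,316),28),("tub",(229,238),55)]: print("side",n,px(t,S(*c),z)[0].round(1))
print("tub",px(s,T(427,152),55)[0].round(1),"thin",px(s,T(213,52),70)[0].round(1))
# colour-based brown top block side/blue mask
E
```

```text
or [607.4  28.   50. ] [607.6  26.8  50. ]
red [559.1 -12.2  50. ] [556.8 -11.2  50. ]
blue [577.6 -57.5  50. ] [573.8 -56.3  50. ]
pur [563.8 -96.8  50. ] [561.8 -96.9  50. ]
blade L outer [ 483.3 -226.5   34. ]
blade R outer [ 477.1 -446.1   34. ]
foot nearL [ 440.6 -227.9    6. ]
foot nearR [ 435.5 -446.     6. ]
grip top fl [ 465.3 -306.1   92. ]
grip fr [ 463.5 -367.5   92. ]
grip nl [ 442.3 -304.7   92. ]
grip nr [ 440.6 -364.4   92. ]
railback L [707.   62.7  28. ]
railback R [ 689.8 -150.3   28. ]
rail near topL [692.6  56.   28. ]
rail near top R [ 676.1 -140.2   28. ]
cheek tipL [668.3  60.7  20. ]
cheek tipR [ 652.1 -142.1   20. ]
side grip far top [ 455.4 -367.9   92. ]
side rail end top R [ 683.5 -147.5   28. ]
side tub [ 654.9 -221.6   55. ]
tub [ 656.6 -224.    55. ] thin [746.8 -67.1  70. ]
```

Request:
step_arm --targets '[[[20,20,-5,0,0,0.1],[40,40,-10,0,0,0.2],[60,60,-15,0,0,0.3],[80,80,-20,0,0,0.4],[100,100,-25,0,0,0.5],[120,120,-30,0,0,0.6],[140,140,-40,0,0,0.7],[160,160,-50,0,0,0.8],[180,180,-60,0,0,0.9],[196,196,-70,0,0,1.0],[206,206,-80,0,0,1.09],[211.6,212.6,-90,0,0,1.128]]]' --fingers -1 --newtons 100

```text
time: 1.2
tool_pos: [455.7, -334.5, 162.6]
tcp_rot: [180.0, -0.0, 88.9]
ft_force: [1.0, -0.2, -0.3]
finger_gap: 85.4
grip_force: 0.0
```

Request:
step_arm --targets '[[[0,0,-10,0,0,0],[0,0,-20,0,0,0],[0,0,-30,0,0,0],[0,0,-40,0,0,0],[0,0,-45,0,0,0],[0,0,-45,0,0,0]]]'

```text
time: 1.7
tool_pos: [453.2, -335.9, 116.4]
tcp_rot: [-179.9, -0.1, 88.4]
ft_force: [-0.1, 0.9, -0.5]
finger_gap: 85.3
grip_force: 0.0
```

```bash
python3 - <<'E'
from bench import r,vision
from h import *
s=vision.snapshot("side"); S=r.sense(); print(S["time"],S["tool_pos"],S["tcp_rot"],S["ft_force"],S["joint_pos"])
crop(s,240,90,100,80,8,"pics/g.png")
E
```

```text
1.75 [ 453.73164981 -336.1690854   117.44119387] [-1.79929535e+02 -5.41282920e-02  8.84299582e+01] [-0.17957757  0.00729669  0.1611597 ] [-4.17342494e+01  8.21885885e+00  9.90573011e+01 -4.27464529e-03
  7.28126010e+01 -4.01629745e+01]
```

View pics/g.png

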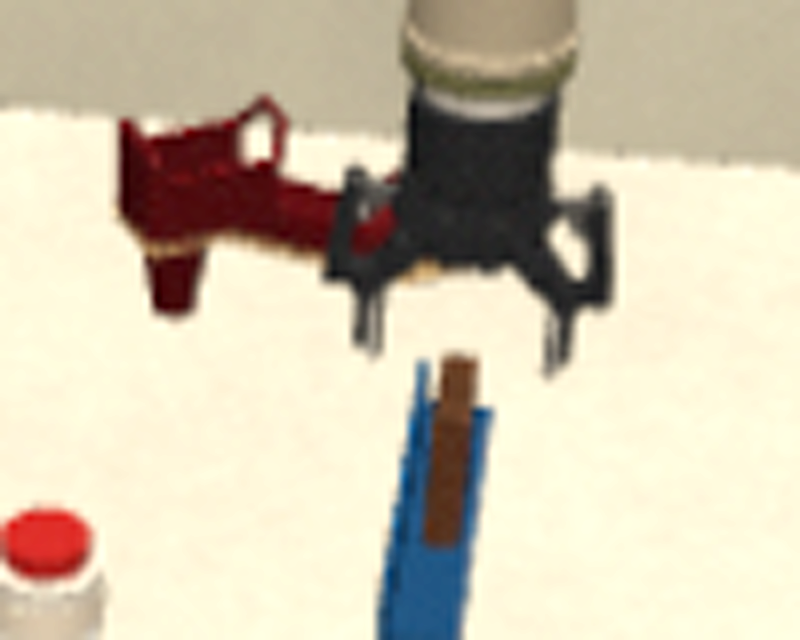

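The fingers (367 and 560) straddle the block (459), so it's centred. Now I'll go down and close.

Request:
step_arm --targets '[[[0,0,-10,0,0,0],[0,0,-20,0,0,0],[0,0,-30,0,0,0],[0,0,-36,0,0,0],[0,0,-39,0,0,0],[0,0,-39,0,0,0]]]'

```text
time: 2.25
tool_pos: [453.9, -335.4, 77.8]
tcp_rot: [-179.9, -0.1, 88.5]
ft_force: [-0.1, 0.9, 0.2]
finger_gap: 85.2
grip_force: 0.0
```

Request:
step_arm --targets '[[[0,0,0,0,0,0],[0,0,0,0,0,0],[0,0,0,0,0,0],[0,0,0,0,0,0],[0,0,0,0,0,0],[0,0,0,0,0,0],[0,0,0,0,0,0],[0,0,0,0,0,0],[0,0,0,0,0,0],[0,0,0,0,0,0],[0,0,0,0,0,0],[0,0,0,0,0,0]]]' --fingers 1 --newtons 100

```text
time: 3.25
tool_pos: [454.6, -336.3, 79.8]
tcp_rot: [180.0, 0.0, 88.5]
ft_force: [-2.7, 1.6, 5.1]
finger_gap: 18.6
grip_force: 98.8
```

Request:
step_arm --targets '[[[0,0,6,0,0,0],[0,0,12,0,0,0],[0,10,15,0,0,0],[0,35,15,0,0,0],[3,65,15,0,0,0],[6,100,15,0,0,-0.01],[10,135,15,0,0,-0.02],[14,170,15,0,0,-0.03],[18,205,15,0,0,-0.04],[22,240,15,0,0,-0.045],[25,270,15,0,0,-0.05],[27,295,15,0,0,-0.054]]]'

```text
time: 4.25
tool_pos: [481.0, -38.1, 94.4]
tcp_rot: [180.0, -0.0, 85.5]
ft_force: [0.0, 0.6, -3.4]
finger_gap: 18.9
grip_force: 98.0
```

Request:
step_arm --targets '[[[0,10,0,0,0,0],[0,15,0,0,0,0],[0,15,-5,0,0,0],[0,15,-10,0,0,0],[0,15,-12,0,0,0],[0,15,-12,0,0,0],[0,15,-12,0,0,0]]]'

```text
time: 4.83
tool_pos: [481.2, -26.9, 81.8]
tcp_rot: [-179.9, 0.0, 85.3]
ft_force: [-0.2, 0.5, -3.6]
finger_gap: 18.4
grip_force: 98.0
```

```bash
python3 - <<'E'
from bench import r,vision
from h import *
s=vision.snapshot("top"); t=vision.snapshot("side"); S=r.sense(); print(S["time"],S["tool_pos"],S["tcp_rot"],S["ft_force"],S["wrist_torque"])
im=np.hstack([cv2.resize(s["img"][160:240,215:315],None,fx=4,fy=5,interpolation=cv2.INTER_CUBIC),cv2.resize(t["img"][120:200,225:305],None,fx=5,fy=5,interpolation=cv2.INTER_CUBIC)])
cv2.imwrite("pics/st.png",cv2.convertScaleAbs(im,alpha=1.6))
E
```

```text
4.9333 [481.55612244 -26.70289057  82.28989793] [-1.79995369e+02  2.05425220e-03  8.53494778e+01] [ 0.33799233  0.09715177 -3.73660469] [ 0.00350089 -0.00380518  0.05900991]
```

View pics/st.png

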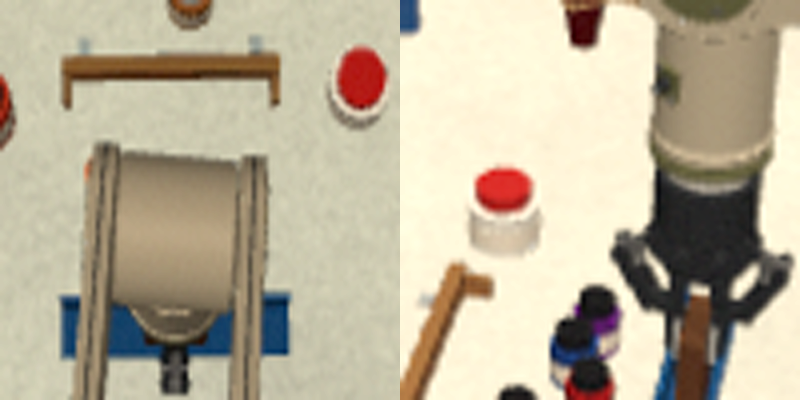

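Request:
step_arm --targets '[[[3,-0.24,0,0,0,0],[6,-0.48,0,0,0,0],[9,-0.72,0,0,0,0],[12,-0.96,0,0,0,0],[15,-1.2,0,0,0,0],[18,-1.44,0,0,0,0],[21,-1.68,0,0,0,0],[24,-1.92,0,0,0,0],[27,-2.16,0,0,0,0],[30,-2.4,0,0,0,0],[33,-2.64,0,0,0,0],[36,-2.9,0,0,0,0]]]'

```text
time: 5.93
tool_pos: [517.7, -28.9, 82.3]
tcp_rot: [-180.0, 0.0, 85.4]
ft_force: [-1.0, -0.5, -2.7]
finger_gap: 18.9
grip_force: 98.0
```

Request:
step_arm --targets '[[[2.5,-0.2,0,0,0,0],[5,-0.4,0,0,0,0],[7.5,-0.6,0,0,0,0],[10,-0.8,0,0,0,0],[12.5,-1,0,0,0,0],[15,-1.2,0,0,0,0],[17.5,-1.4,0,0,0,0],[20,-1.6,0,0,0,0],[22.5,-1.8,0,0,0,0],[25,-2,0,0,0,0],[27.5,-2.2,0,0,0,0],[30,-2.4,0,0,0,0]]]'

```text
time: 6.93
tool_pos: [547.8, -31.4, 82.3]
tcp_rot: [-180.0, -0.0, 85.4]
ft_force: [-1.9, 0.3, -3.2]
finger_gap: 18.7
grip_force: 98.0
```

Request:
step_arm --targets '[[[2.5,-0.2,0,0,0,0],[5,-0.4,0,0,0,0],[7.5,-0.6,0,0,0,0],[10,-0.8,0,0,0,0],[12.5,-1,0,0,0,0],[15,-1.2,0,0,0,0],[17.5,-1.4,0,0,0,0],[20,-1.6,0,0,0,0],[22.5,-1.8,0,0,0,0],[25,-2,0,0,0,0]]]'

```text
time: 7.77
tool_pos: [572.7, -33.3, 82.3]
tcp_rot: [-180.0, 0.0, 85.4]
ft_force: [-0.9, 0.2, -3.3]
finger_gap: 18.1
grip_force: 98.0
```

```bash
python3 - <<'E'
from bench import r,vision
from h import *
s=vision.snapshot("top"); t=vision.snapshot("side"); S=r.sense(); print(S["time"],S["tool_pos"],S["tcp_rot"],S["ft_force"],S["wrist_torque"])
im=np.hstack([cv2.resize(s["img"][150:230,215:315],None,fx=4,fy=5,interpolation=cv2.INTER_CUBIC),cv2.resize(t["img"][135:215,215:295],None,fx=5,fy=5,interpolation=cv2.INTER_CUBIC)])
cv2.imwrite("pics/sw.png",cv2.convertScaleAbs(im,alpha=1.6))
E
```

```text
7.8667 [573.06683302 -33.39650198  82.3944709 ] [1.79964445e+02 2.34389382e-03 8.54152699e+01] [ 0.20185533  0.78219451 -2.96534786] [-0.01531669  0.03027865 -0.00253242]
```

View pics/sw.png

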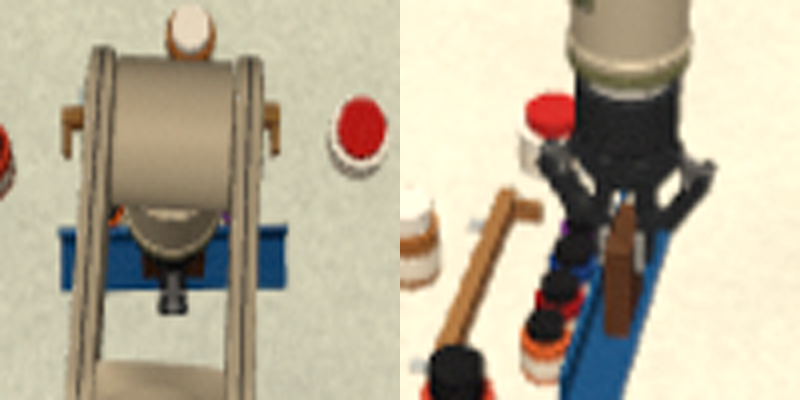

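All four jars now lie along the blade (side view, caps from (546,325) to (577,240)), with the rail still ahead. I'll keep sweeping and slow down as I near the earliest possible rail contact.

Request:
step_arm --targets '[[[2.5,-0.2,0,0,0,0],[5,-0.4,0,0,0,0],[7.5,-0.6,0,0,0,0],[10,-0.8,0,0,0,0],[12.5,-1,0,0,0,0],[15,-1.2,0,0,0,0],[17.5,-1.4,0,0,0,0],[20,-1.6,0,0,0,0],[22.5,-1.8,0,0,0,0],[25,-2,0,0,0,0],[27.5,-2.2,0,0,0,0],[30,-2.4,0,0,0,0]]]'

```text
time: 8.87
tool_pos: [602.8, -35.7, 82.3]
tcp_rot: [-180.0, -0.0, 85.4]
ft_force: [-1.5, -1.1, -3.1]
finger_gap: 19.1
grip_force: 98.0
```

Request:
step_arm --targets '[[[0.5,-0.04,0,0,0,0],[1,-0.08,0,0,0,0],[1.5,-0.12,0,0,0,0],[2,-0.16,0,0,0,0],[2.5,-0.2,0,0,0,0],[3,-0.24,0,0,0,0]]]'

```text
time: 9.37
tool_pos: [605.5, -36.0, 82.3]
tcp_rot: [-180.0, -0.0, 85.4]
ft_force: [-1.7, 0.5, -2.7]
finger_gap: 18.5
grip_force: 98.0
```

Request:
step_arm --targets '[[[0.5,-0.04,0,0,0,0],[1,-0.08,0,0,0,0],[1.5,-0.12,0,0,0,0],[2,-0.16,0,0,0,0],[2.5,-0.2,0,0,0,0],[3,-0.24,0,0,0,0]]]'

```text
time: 9.87
tool_pos: [608.6, -36.2, 82.3]
tcp_rot: [-180.0, 0.0, 85.4]
ft_force: [-2.1, 0.1, -2.3]
finger_gap: 18.8
grip_force: 98.0
```

Request:
step_arm --targets '[[[0.5,-0.04,0,0,0,0],[1,-0.08,0,0,0,0],[1.5,-0.12,0,0,0,0],[2,-0.16,0,0,0,0],[2.5,-0.2,0,0,0,0],[3,-0.24,0,0,0,0]]]'

```text
time: 10.37
tool_pos: [611.6, -36.5, 82.3]
tcp_rot: [-180.0, 0.0, 85.4]
ft_force: [-2.4, 0.7, -2.8]
finger_gap: 18.9
grip_force: 98.0
```

Request:
step_arm --targets '[[[0.4,-0.03,0,0,0,0],[0.8,-0.06,0,0,0,0],[1.2,-0.1,0,0,0,0],[1.6,-0.13,0,0,0,0],[2,-0.16,0,0,0,0]]]'

```text
time: 10.78
tool_pos: [613.5, -36.6, 82.3]
tcp_rot: [-180.0, -0.0, 85.4]
ft_force: [-0.8, 0.7, -3.1]
finger_gap: 18.7
grip_force: 98.0
```

Request:
step_arm --targets '[[[0.3,-0.02,0,0,0,0],[0.6,-0.05,0,0,0,0],[0.9,-0.07,0,0,0,0],[1.2,-0.1,0,0,0,0]]]'

```text
time: 11.12
tool_pos: [614.7, -36.7, 82.3]
tcp_rot: [-180.0, -0.0, 85.4]
ft_force: [-1.8, -0.2, -2.4]
finger_gap: 18.8
grip_force: 98.0
```

Request:
step_arm --targets '[[[0.25,-0.02,0,0,0,0],[0.5,-0.04,0,0,0,0],[0.75,-0.06,0,0,0,0],[1,-0.08,0,0,0,0]]]'

```text
time: 11.45
tool_pos: [615.7, -36.8, 82.3]
tcp_rot: [-180.0, 0.0, 85.4]
ft_force: [-1.1, -0.3, -2.8]
finger_gap: 18.7
grip_force: 98.0
```

Request:
step_arm --targets '[[[0.25,-0.02,0,0,0,0],[0.5,-0.04,0,0,0,0],[0.75,-0.06,0,0,0,0],[1,-0.08,0,0,0,0]]]'

```text
time: 11.78
tool_pos: [616.7, -36.9, 82.3]
tcp_rot: [-180.0, 0.0, 85.4]
ft_force: [-1.4, 0.8, -2.9]
finger_gap: 19.2
grip_force: 98.0
```

Request:
step_arm --targets '[[[0.25,-0.02,0,0,0,0],[0.5,-0.04,0,0,0,0],[0.75,-0.06,0,0,0,0],[1,-0.08,0,0,0,0]]]'

```text
time: 12.12
tool_pos: [617.8, -37.0, 82.3]
tcp_rot: [180.0, -0.0, 85.4]
ft_force: [-1.4, -0.4, -3.8]
finger_gap: 19.0
grip_force: 98.0
```

Request:
step_arm --targets '[[[0.25,-0.02,0,0,0,0],[0.5,-0.04,0,0,0,0],[0.75,-0.06,0,0,0,0],[1,-0.08,0,0,0,0]]]'

```text
time: 12.45
tool_pos: [618.7, -37.0, 82.3]
tcp_rot: [-180.0, -0.0, 85.4]
ft_force: [-1.5, 0.1, -3.3]
finger_gap: 18.9
grip_force: 98.0
```

Request:
step_arm --targets '[[[0.2,-0.02,0,0,0,0],[0.4,-0.03,0,0,0,0],[0.6,-0.05,0,0,0,0]]]'

```text
time: 12.7
tool_pos: [619.3, -37.1, 82.3]
tcp_rot: [-180.0, -0.0, 85.4]
ft_force: [-1.2, -0.2, -3.1]
finger_gap: 19.0
grip_force: 98.0
```

Request:
step_arm --targets '[[[0.2,-0.02,0,0,0,0],[0.4,-0.03,0,0,0,0],[0.6,-0.05,0,0,0,0]]]'

```text
time: 12.95
tool_pos: [619.7, -37.1, 82.3]
tcp_rot: [-180.0, -0.0, 85.4]
ft_force: [-3.1, 0.4, -2.1]
finger_gap: 18.9
grip_force: 98.2
```

Request:
step_arm --targets '[[[0.2,-0.02,0,0,0,0],[0.4,-0.03,0,0,0,0],[0.6,-0.05,0,0,0,0]]]'

```text
time: 13.2
tool_pos: [619.9, -37.1, 82.1]
tcp_rot: [-179.9, -0.0, 85.4]
ft_force: [-5.7, 1.3, -0.5]
finger_gap: 18.9
grip_force: 98.4
```

Request:
step_arm --targets '[[[0.15,-0.01,0,0,0,0],[0.3,-0.02,0,0,0,0],[0.3,-0.02,0,0,0,0]]]'

```text
time: 13.45
tool_pos: [619.9, -37.1, 82.0]
tcp_rot: [-179.9, -0.0, 85.4]
ft_force: [-6.2, 0.5, -0.0]
finger_gap: 18.6
grip_force: 98.5
```

```bash
python3 - <<'E'
from bench import r,vision
from h import *
for i in range(3):
    s=vision.snapshot("side"); S=r.sense(); print(S["time"],S["tool_pos"],S["ft_force"],S["wrist_torque"])
E
```

```text
13.5 [619.90477436 -37.1005038   81.99359062] [-6.92443706  1.12556713  0.19345009] [ 0.06136269  1.26426664 -0.06610456]
13.55 [619.91581959 -37.12608237  82.01002442] [-6.91365875  0.45358594  0.37666568] [ 0.05834791  1.34416427 -0.10797124]
13.6 [619.895103   -37.09317516  81.97025542] [-7.76510591e+00  2.11156014e+00  5.12843429e-03] [ 0.06143057  1.30347101 -0.11047983]
```

Request:
step_arm --targets '[[[0.15,-0.01,0,0,0,0],[0.3,-0.02,0,0,0,0],[0.45,-0.03,0,0,0,0],[0.45,-0.03,0,0,0,0],[0.45,-0.03,0,0,0,0],[0.45,-0.03,0,0,0,0],[0.45,-0.03,0,0,0,0]]]'

```text
time: 14.18
tool_pos: [620.0, -37.1, 81.9]
tcp_rot: [-179.8, -0.0, 85.4]
ft_force: [-8.4, 1.0, 0.5]
finger_gap: 19.0
grip_force: 98.6
```

```bash
python3 - <<'E'
from bench import r,vision
from h import *
for i in range(4):
    s=vision.snapshot("side"); S=r.sense(); print(S["time"],S["tool_pos"],S["ft_force"],S["wrist_torque"])
im=cv2.resize(s["img"][130:210,205:295],None,fx=7,fy=7,interpolation=cv2.INTER_CUBIC)
cv2.imwrite("pics/pr.png",cv2.convertScaleAbs(im,alpha=1.6))
E
```

```text
14.2333 [619.96333455 -37.11930359  81.80530744] [-8.29724335 -0.25588123 -0.61698032] [ 0.0609473   1.60279202 -0.10902822]
14.2833 [619.9726107 -37.1184656  81.8554253] [-8.12022681  0.18599457  0.42554619] [ 0.0385115   1.67427802 -0.02644594]
14.3333 [619.9886368  -37.1174514   81.84222673] [-8.59946693  1.11906425  0.51822876] [ 0.07817193  1.58651994 -0.1074909 ]
14.3833 [619.97428956 -37.12312841  81.82610468] [-8.57576478  0.98001791  0.36234041] [ 0.04879202  1.60924548 -0.13504861]
```

View pics/pr.png

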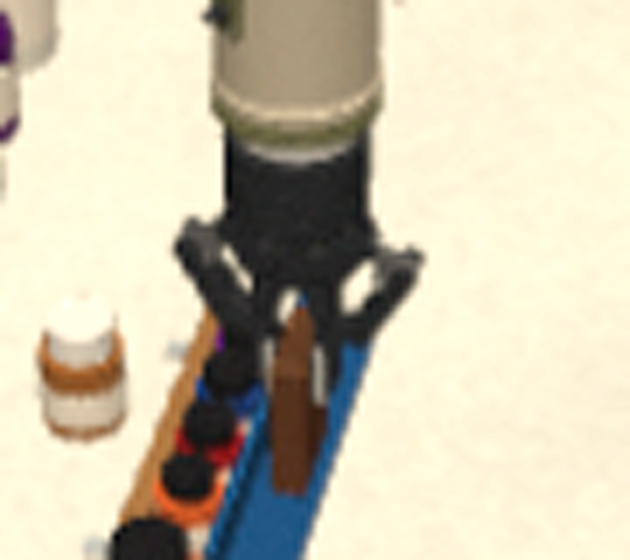

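Request:
step_arm --targets '[[[0.15,-0.01,0,0,0,0],[0.3,-0.02,0,0,0,0],[0.3,-0.02,0,0,0,0],[0.3,-0.02,0,0,0,0],[0.3,-0.02,0,0,0,0],[0.3,-0.02,0,0,0,0],[0.3,-0.02,0,0,0,0],[0.3,-0.02,0,0,0,0]]]'

```text
time: 15.05
tool_pos: [620.0, -37.1, 81.7]
tcp_rot: [-179.8, 0.0, 85.4]
ft_force: [-9.3, 1.0, 1.8]
finger_gap: 18.8
grip_force: 98.7
```

Request:
step_arm --targets '[[[-1,0.08,0,0,0,0],[-2,0.16,0,0,0,0],[-4,0.32,0,0,0,0],[-8,0.64,0,0,0,0],[-14,1.1,0,0,0,0],[-20,1.6,0,0,0,0],[-27,2.2,0,0,0,0],[-34,2.7,0,0,0,0],[-42,3.4,0,0,0,0],[-50,4,0,0,0,0],[-56,4.5,0,0,0,0],[-60,4.8,0,0,0,0]]]'

```text
time: 16.05
tool_pos: [560.5, -32.3, 82.2]
tcp_rot: [-180.0, -0.0, 85.4]
ft_force: [-0.3, 1.1, -3.4]
finger_gap: 18.5
grip_force: 98.0
```

Request:
step_arm --targets '[[[0,0,-0.5,0,0,0],[0,0,-1,0,0,0],[0,0,-1.5,0,0,0],[0,0,-2,0,0,0],[0,0,-2.5,0,0,0],[0,0,-2.5,0,0,0],[0,0,-2.5,0,0,0]]]'

```text
time: 16.63
tool_pos: [561.9, -32.5, 79.9]
tcp_rot: [180.0, 0.0, 85.4]
ft_force: [1.2, -0.2, -2.8]
finger_gap: 18.7
grip_force: 98.5
```

Request:
step_arm --targets '[[[0,0,-0.3,0,0,0],[0,0,-0.5,0,0,0],[0,0,-0.5,0,0,0]]]'

```text
time: 16.88
tool_pos: [561.8, -32.5, 79.8]
tcp_rot: [180.0, 0.0, 85.4]
ft_force: [-1.8, -0.1, 3.6]
finger_gap: 19.0
grip_force: 98.8
```

```bash
python3 - <<'E'
from bench import r,vision
from h import *
s=vision.snapshot("side"); t=vision.snapshot("top"); S=r.sense(); print(S["time"],S["tool_pos"],S["ft_force"])
im=np.hstack([cv2.resize(t["img"][150:230,215:315],None,fx=4,fy=5,interpolation=cv2.INTER_CUBIC),cv2.resize(s["img"][135:215,205:285],None,fx=5,fy=5,interpolation=cv2.INTER_CUBIC)])
cv2.imwrite("pics/bk.png",cv2.convertScaleAbs(im,alpha=1.6))
E
```

```text
16.9833 [561.84128825 -32.47154977  79.82229248] [-3.47471427  0.20149217  4.11183417]
```

View pics/bk.png

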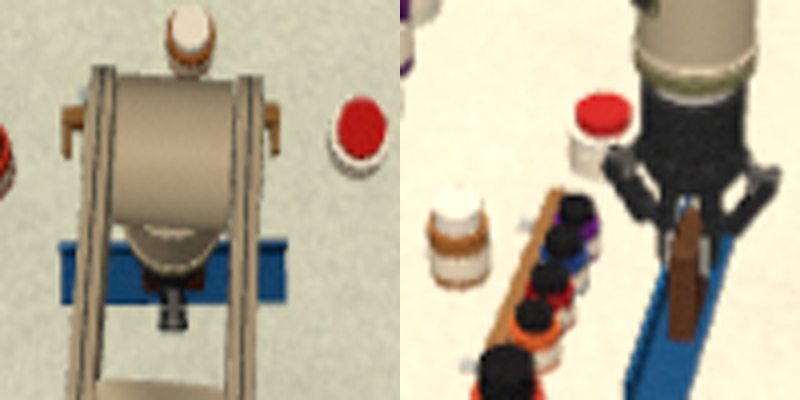

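All four jars stand in a row along the rail (side view, caps from (535,318) to (576,210)), and the straightedge is well clear and on the table. I'll release it and rise straight up.

Request:
step_arm --targets '[[[0,0,0,0,0,0],[0,0,0,0,0,0],[0,0,0,0,0,0],[0,0,0,0,0,0],[0,0,0,0,0,0],[0,0,0,0,0,0],[0,0,0,0,0,0],[0,0,0,0,0,0],[0,0,0,0,0,0],[0,0,0,0,0,0]]]' --fingers -0.3

```text
time: 17.82
tool_pos: [561.6, -32.4, 79.3]
tcp_rot: [-180.0, 0.0, 85.4]
ft_force: [0.2, 0.4, 0.5]
finger_gap: 55.3
grip_force: 0.0
```

Request:
step_arm --targets '[[[0,0,5,0,0,0],[0,0,15,0,0,0],[0,0,25,0,0,0],[0,0,40,0,0,0],[0,0,60,0,0,0],[0,0,80,0,0,0],[-10,0,100,0,0,0],[-30,0,115,0,0,0],[-50,0,120,0,0,0],[-70,0,120,0,0,0],[-80,0,120,0,0,0],[-80,0,120,0,0,0]]]'

```text
time: 18.82
tool_pos: [480.6, -32.5, 201.0]
tcp_rot: [179.9, 0.0, 85.4]
ft_force: [0.4, 0.5, 0.2]
finger_gap: 55.4
grip_force: 0.0
```

```bash
python3 - <<'E'
from bench import r,vision
from h import *
s=vision.snapshot("side"); S=r.sense(); print(S["time"],S["tool_pos"],S["finger_gap"])
crop(s,205,125,100,80,7,"pics/end.png")
E
```

```text
18.8667 [481.62998245 -32.52716676 200.86581025] 55.29791572057595
```

View pics/end.png

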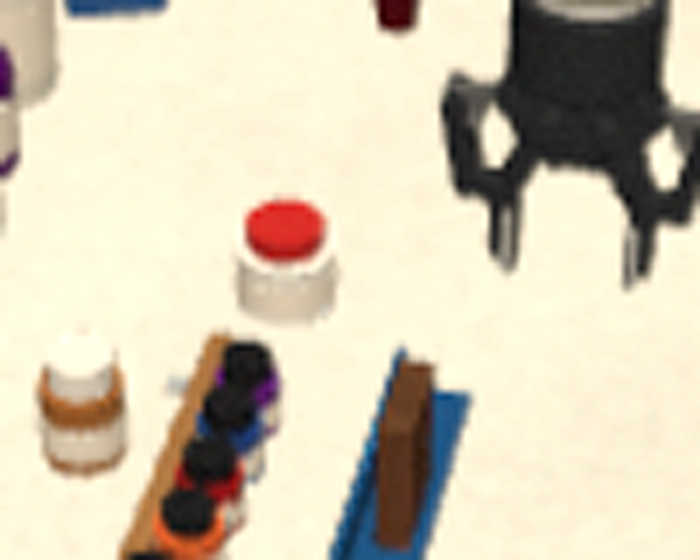

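The jars stand in a row on the rail (caps from (190,512) to (247,362)). The straightedge stands free at (405,450), and the gripper is well clear of it.

```bash
python3 -c "
from bench import r
print(r.hand_in())"
```

```text
the job is handed in; nothing more can be done
None
```

The job is handed in, with no verdict returned: the last picture shows all four jars in a row against the back rail after a press of about 9 N at the wrist (roughly 7–8 N on the fence), and the straightedge standing released about 60 mm clear.

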